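# Mount a flanged bearing housing on the studs and lock it under the keeper arm

## Task

Turn the red bearing housing so that its four holes match the four studs of the green assembly stand and lower it (do not drop it) until it lies flat on the stand. Only then draw the red lock bolt fully back to free the yellow keeper arm, and last swing the arm by its black knob all the way round, over the housing, until it reaches its stop. Leave the bolt drawn back and leave the two steel bearing rings, the blue can and the small red casting where they are.

Things in the scene. Friction and masses are not known exactly. Their poses are not given: they have to be found in the camera images.
- flange: Loose red cast bearing housing, 0.55-0.85 kg: square flange 120 x 120 x 14 mm, on it a central square boss 46 x 46 mm, 36 mm high (boss top 50 mm above underside). Four through holes, 16.5 mm diameter, at x, y = +-42 mm. Origin: centre of underside; z up, x and y along the flange's and boss's sides. Any quarter turn fits the studs. Starts flat on the table, any yaw. Grip it by the boss.
- stand: Green steel stand fixed to the table. Base block 140 x 140 x 30 mm centred on the origin. A base strip (x 87-167, y -190 to 70 mm, 30 mm high) carries the keeper arm's pivot post (x 115, y 0) and the lock bolt's guide (98 mm high, x 120-156, y -175 to -87 mm). Origin: under the centre of the four studs, at table level; z up, x from the studs to the pivot post.
- stud_center (a point): Centre of the four steel studs on the base block's top face, 30 mm above the table; axes as the stand's. Studs: 12 mm diameter, 30 mm tall (tips 60 mm above the table, tapered over the last 7 mm), at x, y = +-42 mm. The housing is home when its underside lies here; its boss then passes 4 mm under the keeper arm.
- keeper (a joint): Angle (rad) of the yellow arm on its upright pivot. 0: parked along the stand's +y; grows anticlockwise from above; 1.57: stop, along the stand's -x over the studs. 28 mm wide, 84-98 mm above the table, reaches 170 mm from the pivot, tail 65 mm behind it. No spring, stays where left; 1 N at the knob moves it (more if fast). Blocked at 0 by the bolt beside the tail until drawn over 23 mm.
- keeper_knob (a point): Centre of the top of the arm's black round upright knob, 28 mm diameter, 56 mm tall (98 to 154 mm above the table), 145 mm from the pivot axis. z up; turns with the arm.
- lock_bolt (a joint): Draw of the red lock bolt, m. 0: locked (its tongue stands beside the arm's tail); it slides level along the stand's -y, away from the arm, to its stop at 0.035. Starts within 6 mm of 0. No spring; about 3 N moves it slowly (more when fast) and it stays where it is left.
- bolt_grip (a point): Centre of the top of the lock bolt's upright red grip: 24 mm along the stand's x, 18 mm along its y, 50 mm tall (98 to 148 mm above the table). Moves with the bolt; axes as the stand's.
- bearing_a: Bystander: loose steel bearing ring, 68 mm across, 20 mm high. Origin: centre of the underside.
- bearing_b: Bystander: loose steel bearing ring, 72 mm across, 22 mm high. Origin: centre of the underside.
- oil_filter: Bystander: loose blue can, 76 mm across, 90 mm high. Origin: centre of the underside.
- pump_cover: Bystander: loose small red casting, 90 x 70 x 50 mm, with a round boss. Origin: centre of the underside.

How it is judged:
By the outcome, as a careful person would: the job done as asked, in the order asked, and still so for the second after the job is handed in, with the robot touching nothing.
It also fails if it takes over 72 s, if anything falls off the work surface, if the arm or the gripper's body presses on something with over 40 N, if the wrist force passes 120 N, or if a joint passes its speed limit or range.

## Robot

A 6-joint arm with a two-finger parallel gripper is mounted at the origin on the work surface. World frame = base frame: x ahead of the robot, y to its left, z up, the work surface at z = 0. Lengths are in m, angles in rad, forces in N, time in s.
With the tool pointing down it reaches from about 0.325 to 0.85 m from the base axis. Payload 15.5 kg.
Tool frame: the origin (TCP) lies midway between the tips of the shut fingers; the grasp point (between the pads) lies 19 mm behind it (bot.tcp_to_grasp is the distance from the TCP to the grasp point, in m); z points along the fingers, y is the line along which they close (so a half turn about z gives the same grasp; the last joint's range is limited). The gripper opens to 91 mm and grips with 3 to 60 N. Pads are 32 mm wide; open, the fingers measure 118 mm over their backs; the gripper's body (76 mm by 178 mm) begins 60 mm behind the grasp point.
Start: joints at [-1.2, 0.494, 1.345, -0, 1.302, -0.096], TCP at [0.281, -0.558, 0.214] pointing down, gripper open.
Joint ranges: [-2.91, 2.91], [-0.82, 2.16], [0.22, 2.67], [-1.22, 4.37], [0.12, 2.79], [-3.08, 3.08]. Speed limits (rad/s): [1.89, 1.89, 2.57, 3.01, 3.01, 3.01].

## Interface

Orientations are given as a rotation vector (axis times angle).
In Python, from station import bot gives the robot as it stands.
- The arm moves only by the shell command python3 -m pendant FILE, which reads ROWS from the file FILE. ROWS is a JSON list of rows, 1 to 5 of them, each written [[rx, ry, rz], [dx, dy, dz], opening]: a rotation vector rx, ry, rz in units of 0.1 rad, then dx, dy, dz in units of 25 mm, then the finger opening in m; each row shifts and turns the commanded pose from where the row before left it, along the tool's axes as they then stand; what a row does not reach is not made up. A row lasts 1/12 s, in which the tool goes at most 0.0417 m and 0.125 rad, less where a joint would pass 70% of its speed; a pose out of reach is approached as far as the arm can. The fingers move at their own pace and stop on an object; the grip force is fixed at half the most. Time passes only in rows, so rows that do not move let the fingers close. It prints the time, the measured TCP pose, the force, the opening and the grip force at its end. Input that does not fit is refused with a message, and nothing moves.
- bot.get_state(): the state, without advancing time (a new reading comes with each control period).
- bot.get_image(name): name is "scene" or "top" or "wrist"; returns the picture (400x640x3 uint8, blue, green, red); there is no depth.
- bot.get_calibration(name): a dict with "mtx" (3x3 intrinsics, pixels), "dist_coeffs" ([k1, k2, p1, p2, k3] as OpenCV has them; the pictures are not rectified), "rvec" (rotation vector, rad) and "tvec" (3), from world to camera coordinates, as OpenCV has them; the wrist camera has in their place "hand_eye" (4x4, takes a point from camera to tool coordinates, whose origin is the TCP and whose axes are the flange's). Camera axes: x right, y down, z forward; pixel columns grow to the right and rows downward; lengths in m; the calibration is good to about 2 mm. A picture is of the moment at which its call begins: read the wrist's pose just before it. get_calibration takes no time and is no camera call.
- bot.hand_in(): hands the job in; it is judged then, once.
The state is a dict: "time": time; "joints": joint angles; "qd": joint speeds; "joint_efforts": joint torques, N m; "tcp_pos": TCP position; "orientation": TCP orientation; "force": force on the tool from outside, world axes, zero at the start; "wrist_torque": the same for the moment, N m; "width": finger opening in m; "gripper_force": force on a finger pad.
Only numpy, scipy, OpenCV 4.12 (cv2) and the standard library are available. Lean on these libraries where they do the work, as an engineer would, in place of code of your own. Each camera call takes 0.05 s, during which the arm holds its last target. There are 200 camera calls.

## Working session

There is one attempt and no reset: what is moved stays moved. The work goes in short steps, Python scripts to look and compute and a shell command to move; the robot and the scene stay as the last step left them, time stands still between calls to the robot, and variables do not carry over. Pictures are saved under pics/ and viewed, at most 11 in all, crops included, and the job is handed in when it is done.

```bash
mkdir -p pics; python3 - <<'E'
from station import bot
import cv2
print(bot.get_state())
for n in("scene","top"):
    cv2.imwrite(f"pics/{n}0.png",bot.get_image(n)); print(n,bot.get_calibration(n))
print(bot.get_calibration("wrist"))
E
```

```text
{'time': 0.0, 'joints': array([-1.19952180e+00,  4.94191962e-01,  1.34613668e+00,  1.94566570e-06,
        1.30253655e+00, -9.55138600e-02]), 'qd': array([ 4.22556558e-04, -3.03597994e-04, -7.01324407e-05, -1.95965674e-04,
        1.03545230e-03, -1.22525552e-04]), 'joint_efforts': array([-1.93633008e-03, -8.78828645e+01, -3.81849432e+01,  7.06484844e-02,
        5.33896079e-02, -1.16124393e-04]), 'tcp_pos': array([ 0.28111379, -0.55776662,  0.21333095]), 'orientation': array([-3.05518826e+00, -7.26298373e-01,  2.71708030e-04]), 'force': array([-0.76541951,  0.48023099,  0.21869526]), 'wrist_torque': array([0.00936884, 0.04748409, 0.01999091]), 'gripper_force': 0.0, 'width': 0.09141759494475722}
scene {'mtx': array([[413.90922866,   0.        , 318.0078516 ],
       [  0.        , 413.90922866, 202.95030673],
       [  0.        ,   0.        ,   1.        ]]), 'dist_coeffs': array([-0.02873212,  0.        ,  0.        ,  0.        ,  0.        ]), 'rvec': array([ 1.32574903,  2.15014334, -0.97172993]), 'tvec': array([ 0.20826043, -0.26558048,  1.62515622])}
top {'mtx': array([[488.0
[... 245 characters left out ...]
[ 2.18252912, -2.12671586,  0.13810502]), 'tvec': array([0.05796227, 0.59297845, 1.07614905])}
{'mtx': array([[295.76041958,   0.        , 320.37585973],
       [  0.        , 295.76041958, 197.91155914],
       [  0.        ,   0.        ,   1.        ]]), 'dist_coeffs': array([-0.05354056,  0.        ,  0.        ,  0.        ,  0.        ]), 'hand_eye': array([[-5.12160654e-04, -9.57583246e-01, -2.88156321e-01,
         8.23024665e-02],
       [ 9.99999657e-01, -6.78082447e-04,  4.75991338e-04,
         5.41712702e-04],
       [-6.51195074e-04, -2.88155978e-01,  9.57583264e-01,
        -1.71102164e-01],
       [ 0.00000000e+00,  0.00000000e+00,  0.00000000e+00,
         1.00000000e+00]])}
```

View pics/top0.png

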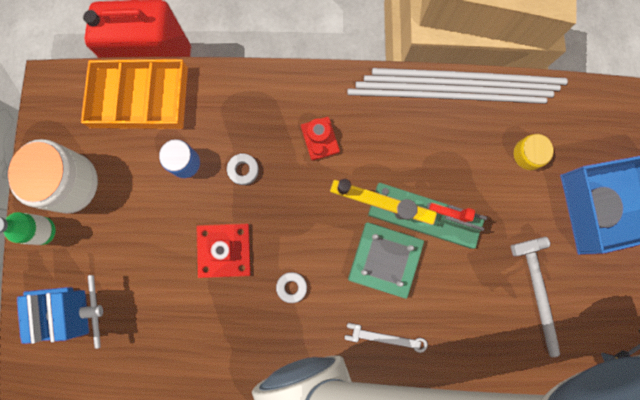

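View pics/scene0.png

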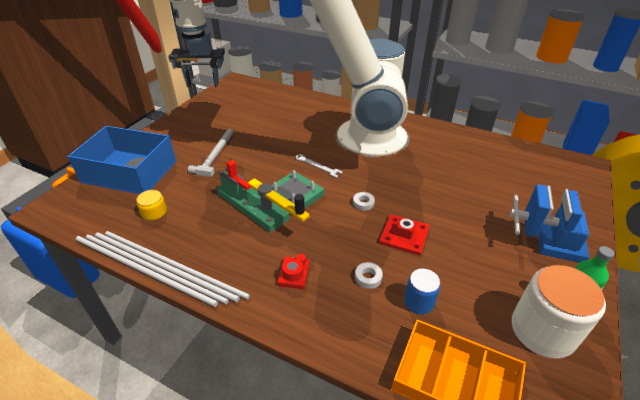

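The top view shows the flange at about (222,250), the stand block at (387,261), the knob at (344,186), the bolt grip at about (467,214), and the bystanders. Next I'll measure them.

```bash
cat > h.py <<'E'
import numpy as np, cv2
from scipy.spatial.transform import Rotation as R
from station import bot
def pose(name,st=None):
    c=bot.get_calibration(name)
    if name=="wrist":
        st=st or bot.get_state(); H=c["hand_eye"]; Rt=R.from_rotvec(st["orientation"]).as_matrix()
        return c,Rt@H[:3,:3],Rt@H[:3,3]+st["tcp_pos"]
    Rw=cv2.Rodrigues(c["rvec"])[0]; return c,Rw.T,-Rw.T@c["tvec"]
def ray(name,px,st=None):
    c,Rc,o=pose(name,st)
    u=cv2.undistortPoints(np.array(px,float).reshape(-1,1,2),c["mtx"],c["dist_coeffs"])[:,0]
    return o,np.c_[u,np.ones(len(u))]@Rc.T
def plane(name,px,z,st=None):
    o,d=ray(name,px,st); return o+d*((z-o[2])/d[:,2])[:,None]
def proj(name,P,st=None):
    c,Rc,o=pose(name,st)
    rv=cv2.Rodrigues(Rc.T)[0]; return cv2.projectPoints(np.array(P,float).reshape(-1,3),rv,-Rc.T@o,c["mtx"],c["dist_coeffs"])[0][:,0]
def tri(n1,p1,n2,p2):
    o1,d1=ray(n1,p1); o2,d2=ray(n2,p2); d1=d1[0]; d2=d2[0]
    t=np.linalg.lstsq(np.c_[d1,-d2],o2-o1,rcond=None)[0]
    a,b=o1+t[0]*d1,o2+t[1]*d2; return (a+b)/2,np.linalg.norm(a-b)
def hsv(im,lo,hi): return cv2.inRange(cv2.cvtColor(im,cv2.COLOR_BGR2HSV),np.array(lo),np.array(hi))
def red(im): return hsv(im,(0,130,60),(8,255,255))|hsv(im,(172,130,60),(180,255,255))
def blobs(m,amin):
    return [c for c in cv2.findContours(m,cv2.RETR_EXTERNAL,cv2.CHAIN_APPROX_NONE)[0] if cv2.contourArea(c)>amin]
E
python3 - <<'E'
from h import *
im=cv2.imread("pics/top0.png")
np.set_printoptions(precision=4,suppress=True)
for nm,m,z in(("red",red(im),.014),("green",hsv(im,(60,60,30),(90,255,255)),.03),("yel",hsv(im,(22,150,80),(35,255,255)),.098)):
    for c in blobs(m,60):
        P=plane("top",c[:,0,:],z)[:,:2]; r=cv2.minAreaRect((P*1000).astype(np.float32))
        print(nm,c[:,0].mean(0),[np.round(x,1) for x in r])
v=cv2.resize(im[165:310,180:500],(800,362),interpolation=cv2.INTER_CUBIC)
v=v[:, :]
s=cv2.imread("pics/scene0.png")[150:240,200:440]
cv2.imwrite("pics/c1.png",np.vstack([v[:, :],cv2.resize(s,(800,238*1),interpolation=cv2.INTER_CUBIC)[:238]]))
E
```

```text
red [224.6227 251.0273] [array([468.4, 278.5]), array([125.1, 133.4]), np.float64(4.7)]
red [452.8431 211.7353] [array([ 569.5, -251.6]), array([111.3,  34.4]), np.float64(85.2)]
red [319.8692 138.0231] [array([740.1,  63.4]), array([99.4, 76.8]), np.float64(19.6)]
red [134.0383  30.5401] [array([1020. ,  534.8]), array([163.7, 283.5]), np.float64(0.8)]
green [385.9425 259.9602] [array([455.7, -94. ]), array([139.9, 137.7]), np.float64(73.3)]
green [ 19.6667 227.1667] [array([502.2, 785.9]), array([86.3, 70.9]), np.float64(82.0)]
green [426.2934 225.3436] [array([ 545.6, -183.1]), array([259.2,  51. ]), np.float64(73.6)]
green [409.0943 195.7736] [array([ 599.3, -152.1]), array([168.1,  21.9]), np.float64(73.5)]
yel [424.8667 215.1333] [array([ 552.7, -167.8]), array([44.7, 29.1]), np.float64(73.0)]
yel [371.768 198.576] [array([587.7, -50.5]), array([120.3,  28.4]), np.float64(72.9)]
yel [334.8286 187.0286] [array([609.5,  29.7]), array([30.7, 15.2]), np.float64(1.1)]
yel [526.1616 154.2121] [array([ 698.2, -402.2]), array([74. , 59.7]), np.float64(19.4)]
```

View pics/c1.png

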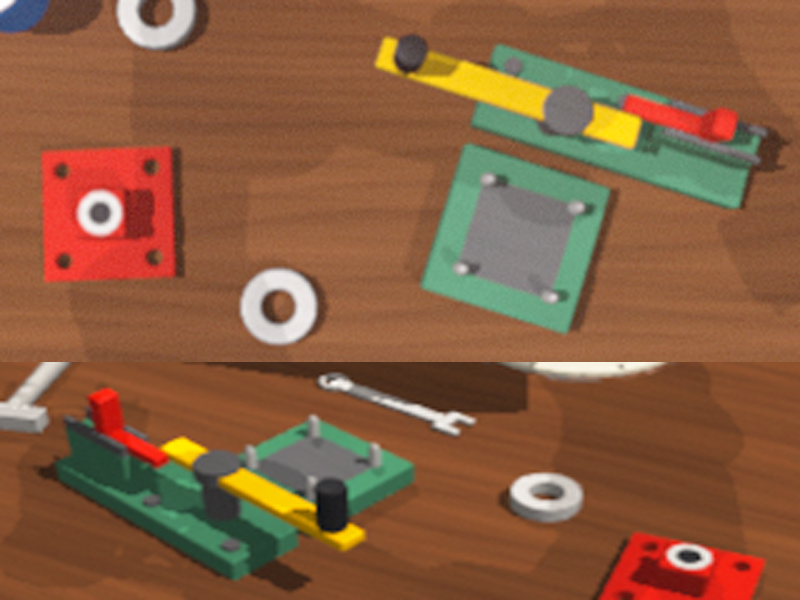

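The crop shows four studs, the parked yellow arm with its knob, the red bolt grip, and the flange with four visible holes. I'll stop the wrist camera above the stand on the way to the flange.

The rows are not in the units I measure in: shifts go in units of 25 mm and turns go in units of 0.1 rad. I convert before sending: 0.03 m is 1.2, -0.028 m is -1.12.

```bash
echo '[[[0, 0, 0], [1.2, -1.12, 0], 0.091], [[0, 0, 0], [1.2, -1.12, 0], 0.091], [[0, 0, 0], [1.2, -1.12, 0], 0.091], [[0, 0, 0], [1.2, -1.12, 0], 0.091], [[0, 0, 0], [1.2, -1.12, 0], 0.091]]' > m.json && python3 -m pendant m.json
echo '[[[0, 0, 0], [1.2, -1.12, 0], 0.091], [[0, 0, 0], [1.2, -1.12, 0], 0.091], [[0, 0, 0], [1.2, -1.12, 0], 0.091], [[0, 0, 0], [1.2, -1.12, 0], 0.091], [[0, 0, 0], [1.2, -1.12, 0], 0.091]]' > m.json && python3 -m pendant m.json
echo '[[[0, 0, 0], [1.2, -1.12, 0], 0.091], [[0, 0, 0], [1.2, -1.12, 0], 0.091], [[0, 0, 0], [0, 0, 0], 0.091], [[0, 0, 0], [0, 0, 0], 0.091]]' > m.json && python3 -m pendant m.json
python3 - <<'E'
from h import *
import pickle
np.set_printoptions(precision=4,suppress=True)
st=bot.get_state(); im=bot.get_image("wrist"); cv2.imwrite("pics/w1.png",im); pickle.dump(st,open("w1.pkl","wb")); print(st["joints"])
h=plane("top",np.array([[61,171],[150,167],[153,257],[63,261]])/2.5+[180,165],.014); print(h,h.mean(0))
for i in range(4): d=h[(i+1)%4]-h[i]; print(np.linalg.norm(d),np.degrees(np.arctan2(d[1],d[0])))
E
```

```text
time: 0.52
tcp_pos: [0.3522, -0.3636, 0.2137]
orientation: [-3.056, -0.726, 0.0]
force: [1.5, -0.4, 0.1]
width: 0.0912
gripper_force: 0.0
time: 0.93
tcp_pos: [0.4233, -0.1711, 0.2139]
orientation: [-3.056, -0.726, 0.0]
force: [1.2, -0.4, -0.3]
width: 0.0908
gripper_force: 0.0
time: 1.27
tcp_pos: [0.4518, -0.0941, 0.2138]
orientation: [-3.055, -0.733, 0.001]
force: [0.3, -0.1, -0.4]
width: 0.0913
gripper_force: 0.0
[-0.3348  0.2652  1.7313  0.      1.1455  0.765 ]
[[0.5054 0.3268 0.014 ]
 [0.5116 0.2434 0.014 ]
 [0.4287 0.2372 0.014 ]
 [0.4222 0.321  0.014 ]] [0.467  0.2821 0.014 ]
0.08366157613087609 -85.74198212175588
0.08318108309046394 -175.7550712290584
0.08400583212193588 94.44287503699518
0.083452902723732 4.008916947568723
```

View pics/w1.png

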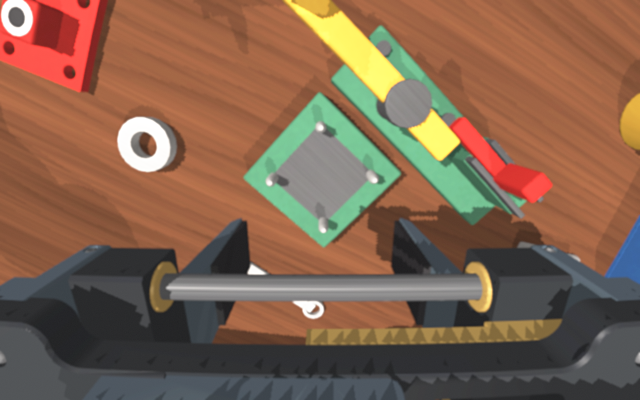

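The wrist view shows the studs at about (320,127), (375,177), (323,226) and (271,180), and the bolt grip at (536,184). I'll refine the stand pose from these.

```bash
python3 - <<'E'
from h import *
import pickle
np.set_printoptions(precision=4,suppress=True)
st=pickle.load(open("w1.pkl","rb")); im=cv2.imread("pics/w1.png")
m=hsv(im,(60,60,40),(90,255,255))
for c in blobs(m,1500):
    P=plane("wrist",c[:,0,:],.03,st)[:,:2]; r=cv2.minAreaRect((P*1000).astype(np.float32)); print(c[:,0].mean(0),r)
def predict(cx,cy,yaw,z):
    a=np.radians(yaw); Rm=np.array([[np.cos(a),-np.sin(a)],[np.sin(a),np.cos(a)]])
    return np.c_[np.array([[42,42],[42,-42],[-42,-42],[-42,42]])/1000@Rm.T+[cx,cy],np.full(4,z)]
# stud blobs: bright, low saturation, in both views
top=cv2.imread("pics/top0.png")
for nm,I,s in(("wrist",im,st),("top",top,None)):
    p0=proj(nm,predict(.456,-.094,-16.5,.06),s)
    pb=proj(nm,predict(.456,-.094,-16.5,.03),s)
    print(nm,"pred tip",p0,"base",pb)
    v=[]
    for (x,y) in p0.round().astype(int):
        k=I[y-12:y+13,x-12:x+13]; k=cv2.resize(k,(300,300),interpolation=cv2.INTER_CUBIC); cv2.drawMarker(k,(150,150),(0,0,255),0,12); v.append(k)
    cv2.imwrite(f"pics/s_{nm}.png",np.hstack(v)[:,:])
a=cv2.imread("pics/s_wrist.png");b=cv2.imread("pics/s_top.png")
cv2.imwrite("pics/s.png",cv2.resize(np.vstack([a,b]),(800,400)))
E
```

```text
[321.3659 171.0335] ((457.4315490722656, -94.30821990966797), (138.77529907226562, 138.2468719482422), 73.57891845703125)
[421.2506 149.8288] ((546.2116088867188, -195.18887329101562), (281.50372314453125, 57.0807991027832), 73.42352294921875)
wrist pred tip [[319.9768 127.8027]
 [374.0013 180.2367]
 [322.7063 230.2892]
 [268.9474 182.9922]] base [[320.002  126.2559]
 [369.7447 174.5806]
 [322.5233 221.1082]
 [273.0052 177.1309]]
top pred tip [[375.6632 235.7296]
 [411.485  247.2438]
 [400.5046 283.4995]
 [364.3927 271.9422]] base [[374.0056 236.4141]
 [408.8828 247.625 ]
 [398.1744 282.9108]
 [363.024  271.6563]]
```

View pics/s.png

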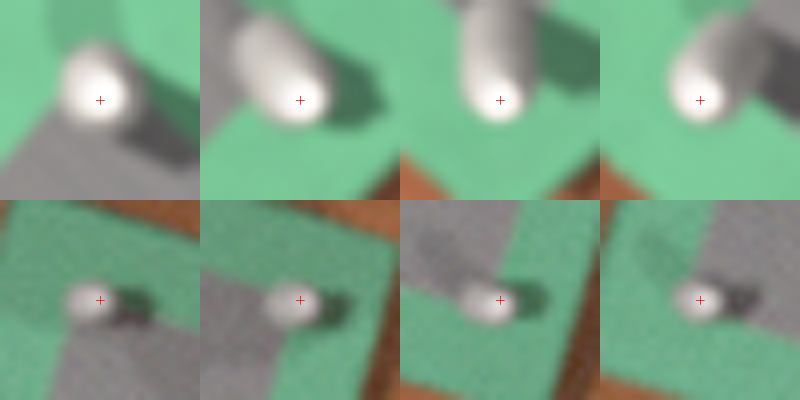

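To row units: -0.0363 m is -1.452, 0.0204 m is 0.816.

```bash
echo '[[[0, 0, 0], [0.816, -1.452, 0], 0.091], [[0, 0, 0], [0.816, -1.452, 0], 0.091], [[0, 0, 0], [0.816, -1.452, 0], 0.091], [[0, 0, 0], [0.816, -1.452, 0], 0.091], [[0, 0, 0], [0.816, -1.452, 0], 0.091]]' > m.json && python3 -m pendant m.json | grep tcp
echo '[[[0, 0, 0], [0.816, -1.452, 0], 0.091], [[0, 0, 0], [0.816, -1.452, 0], 0.091], [[0, 0, 0], [0.816, -1.452, 0], 0.091], [[0, 0, 0], [0.816, -1.452, 0], 0.091]]' > m.json && python3 -m pendant m.json | grep tcp
echo '[[[0, 0, 1], [0, 0, 0], 0.091], [[0, 0, 1], [0, 0, 0], 0.091], [[0, 0, 1], [0, 0, 0], 0.091], [[0, 0, 1], [0, 0, 0], 0.091], [[0, 0, 0], [0, 0, 0], 0.091]]' > m.json && python3 -m pendant m.json
cat > fl.py <<'E'
from h import *
np.set_printoptions(precision=4,suppress=True)
import sys
st=bot.get_state(); im=bot.get_image("wrist"); cv2.imwrite(sys.argv[1],im)
z=float(sys.argv[2])
m=red(im); c=max(blobs(m,1500),key=cv2.contourArea)
P=plane("wrist",c[:,0],z,st)[:,:2]*1000; print("rect",cv2.minAreaRect(P.astype(np.float32)))
f=np.zeros_like(m); cv2.drawContours(f,[cv2.convexHull(c)],-1,255,-1)
for b in blobs(f&~m,15):
    q=plane("wrist",b[:,0],z,st)[:,:2]*1000; print(b[:,0].mean(0),q.mean(0),np.ptp(q,0))
print("tcp",st["tcp_pos"],"yaw",np.degrees(np.arctan2(*R.from_rotvec(st["orientation"]).as_matrix()[[1,0],0])))
E
python3 fl.py pics/w2.png .014
```

```text
tcp_pos: [0.4609, 0.1122, 0.2139]
tcp_pos: [0.4689, 0.2788, 0.2139]
time: 2.48
tcp_pos: [0.4692, 0.2768, 0.2137]
orientation: [3.14, 0.094, -0.001]
force: [0.1, 0.2, 0.3]
width: 0.0907
gripper_force: 0.0
rect ((468.9425964355469, 282.7794189453125), (124.39197540283203, 123.90795135498047), 4.135910987854004)
[284.7059 206.1765] [426.0695 320.8629] [6.9639 9.348 ]
[347.2105 205.2105] [432.2504 238.542 ] [ 8.4553 10.4356]
[314.6392 182.701 ] [460.0535 283.0744] [44.3942 43.2087]
[281.4167 143.0417] [508.4765 327.0393] [10.0145 11.2706]
[348.     142.0385] [514.5509 244.5243] [10.1226 10.1322]
tcp [0.4692 0.2768 0.2137] yaw 3.4127574870865955
```

View pics/w2.png

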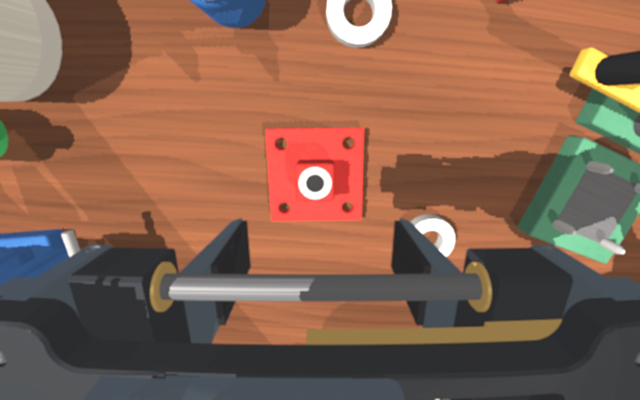

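The view shows the flange centred under the tool with all four holes visible at (281,143), (348,142), (347,205) and (285,206). The path down is clear, so I'll descend and grip.

To row units: -0.0057 m is -0.228, 0.04 m is 1.6, -0.014 rad is -0.14.

```bash
echo '[[[0, 0, -0.14], [0, -0.228, 0.4], 0.091], [[0, 0, 0], [0, 0, 1.6], 0.091], [[0, 0, 0], [0, 0, 1.6], 0.091], [[0, 0, 0], [0, 0, 1.6], 0.091], [[0, 0, 0], [0, 0, 1.2], 0.091]]' > m.json && python3 -m pendant m.json 
echo '[[[0, 0, 0], [0, 0, 0.8], 0.091], [[0, 0, 0], [0, 0, 0.56], 0.091], [[0, 0, 0], [0, 0, 0], 0.091]]' > m.json && python3 -m pendant m.json
```

```text
time: 2.95
tcp_pos: [0.4671, 0.2832, 0.0507]
orientation: [3.138, 0.132, -0.003]
force: [0.2, -0.5, -0.5]
width: 0.0909
gripper_force: 0.0
time: 3.2
tcp_pos: [0.4665, 0.2829, 0.0166]
orientation: [3.137, 0.131, -0.007]
force: [-1.0, -0.0, 0.7]
width: 0.0909
gripper_force: 0.0
```

To row units: 0.0025 m is 0.1, -0.002 m is -0.08, 0.009 rad is 0.09.

```bash
echo '[[[0, 0, 0.09], [0.1, 0, -0.08], 0.091], [[0, 0, 0], [0, 0, 0], 0.091]]' > m.json && python3 -m pendant m.json 
echo '[[[0, 0, 0], [0, 0, 0], 0.03], [[0, 0, 0], [0, 0, 0], 0.03], [[0, 0, 0], [0, 0, 0], 0.03], [[0, 0, 0], [0, 0, 0], 0.03], [[0, 0, 0], [0, 0, 0], 0.03]]' > m.json && python3 -m pendant m.json
echo '[[[0, 0, 0], [0, 0, 0], 0.03], [[0, 0, 0], [0, 0, 0], 0.03], [[0, 0, 0], [0, 0, 0], 0.03], [[0, 0, 0], [0, 0, 0], 0.03], [[0, 0, 0], [0, 0, 0], 0.03]]' > m.json && python3 -m pendant m.json
```

```text
time: 3.37
tcp_pos: [0.4717, 0.2844, 0.0229]
orientation: [-3.139, -0.113, -0.002]
force: [-0.8, 0.5, -0.2]
width: 0.0911
gripper_force: 0.0
time: 3.78
tcp_pos: [0.4707, 0.2842, 0.0222]
orientation: [-3.139, -0.113, -0.001]
force: [0.5, 0.2, -0.7]
width: 0.0609
gripper_force: 0.0
time: 4.2
tcp_pos: [0.4706, 0.2841, 0.022]
orientation: [3.139, 0.113, -0.0]
force: [0.7, -2.9, 3.5]
width: 0.0458
gripper_force: 30.0
```

```bash
echo '[[[0, 0, 0], [0, 0, -0.4], 0.03], [[0, 0, 0], [0, 0, -1], 0.03], [[0, 0, 0], [0, 0, -1.4], 0.03], [[0, 0, 0], [0, 0, -1], 0.03], [[0, 0, 0], [0, 0, -0.4], 0.03]]' > m.json && python3 -m pendant m.json
echo '[[[0, 0, 0], [0, 0, 0], 0.03], [[0, 0, 0], [0, 0, 0], 0.03], [[0, 0, 0], [0, 0, 0], 0.03]]' > m.json && python3 -m pendant m.json; python3 fl.py pics/w3.png .117
```

```text
time: 4.62
tcp_pos: [0.4716, 0.2848, 0.1304]
orientation: [-3.138, -0.113, -0.005]
force: [1.4, 0.3, -7.0]
width: 0.0457
gripper_force: 30.0
time: 4.87
tcp_pos: [0.4696, 0.2837, 0.1253]
orientation: [3.139, 0.113, -0.004]
force: [-0.0, -0.4, -8.8]
width: 0.0458
gripper_force: 30.0
rect ((487.1001892089844, 284.6217041015625), (86.21769714355469, 122.70038604736328), 4.022530555725098)
[236.5417 252.3333] [455.7823 339.0743] [5.2272 6.0643]
[404.   251.76] [464.1578 226.3944] [5.6468 6.5519]
[320.269  259.8012] [454.1314 282.3301] [28.2902 48.7952]
[373.3603 247.2794] [465.8646 247.4807] [39.8261 28.1707]
[267.413  247.6087] [460.6218 318.3163] [40.4194 25.0383]
[384.92 177.1 ] [514.3587 246.3192] [11.2559 11.0553]
[255.1887 177.1887] [508.5905 326.7584] [11.3848 11.2893]
tcp [0.4696 0.2837 0.1253] yaw 4.112311096056734
```

View pics/w3.png

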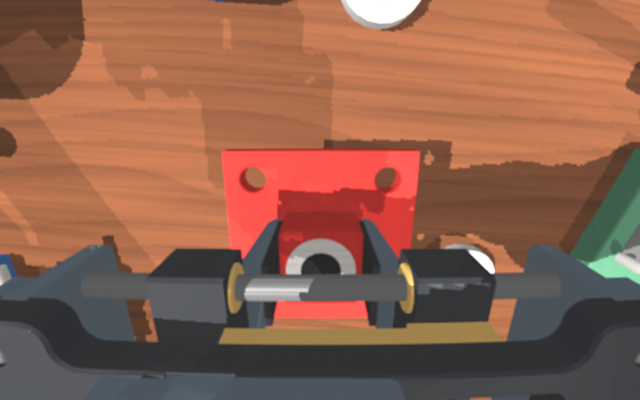

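In hand, the front holes are at (255,177) and (385,177). The flange is square in the grip, with its centre about 1.5 mm behind the TCP along tool x. I'll carry it over to the stand.

To row units: 0.036 m is 1.44, 0.03 m is 1.2.

```bash
echo '[[[0, 0, 0], [-0.06, 0.6, 0], 0.03], [[0, 0, 0], [-0.12, 1.2, 0], 0.03], [[0, 0, 0], [-0.148, 1.44, 0], 0.03], [[0, 0, 0], [-0.148, 1.44, 0], 0.03], [[0, 0, 0], [-0.148, 1.44, 0], 0.03]]' > m.json && python3 -m pendant m.json
echo '[[[0, 0, 0], [-0.148, 1.44, 0], 0.03], [[0, 0, 0], [-0.148, 1.44, 0], 0.03], [[0, 0, 0], [-0.148, 1.44, 0], 0.03], [[0, 0, 0], [-0.148, 1.44, 0], 0.03], [[0, 0, 0], [-0.148, 1.44, 0], 0.03]]' > m.json && python3 -m pendant m.json
echo '[[[0, 0, 0], [-0.12, 1.2, 0], 0.03], [[0, 0, 0], [-0.056, 0.536, 0], 0.03], [[0, 0, 0.6], [0, 0, 0], 0.03], [[0, 0, 0.9], [0, 0, 0], 0.03], [[0, 0, 0.9], [0, 0, 0], 0.03]]' > m.json && python3 -m pendant m.json
echo '[[[0, 0, 0.9], [0, 0, 0], 0.03], [[0, 0, 0.3], [0, 0, 0], 0.03], [[0, 0, 0], [0, 0, 0], 0.03], [[0, 0, 0], [0, 0, 0], 0.03], [[0, 0, 0], [0, 0, 0], 0.03]]' > m.json && python3 -m pendant m.json
python3 - <<'E'
from h import *
print(bot.get_state()["tcp_pos"],R.from_rotvec(bot.get_state()["orientation"]).as_matrix())
E
```

```text
time: 5.33
tcp_pos: [0.4649, 0.1291, 0.1256]
orientation: [3.139, 0.114, -0.004]
force: [1.2, 0.0, -7.3]
width: 0.0457
gripper_force: 30.0
time: 5.75
tcp_pos: [0.4594, -0.0519, 0.1258]
orientation: [-3.139, -0.113, 0.003]
force: [1.5, 0.2, -7.7]
width: 0.0456
gripper_force: 30.0
time: 6.17
tcp_pos: [0.4584, -0.0942, 0.1256]
orientation: [-3.129, 0.272, 0.004]
force: [-0.3, -0.0, -7.8]
width: 0.0458
gripper_force: 30.0
time: 6.58
tcp_pos: [0.4589, -0.0939, 0.1263]
orientation: [-3.109, 0.449, 0.002]
force: [-0.7, -0.4, -8.0]
width: 0.046
gripper_force: 30.0
[ 0.45886153 -0.09387808  0.12633721] [[ 9.59195935e-01 -2.82739989e-01 -1.12083595e-03]
 [-2.82739743e-01 -9.59196589e-01  3.75206347e-04]
 [-1.18118786e-03 -4.29915332e-05 -9.99999301e-01]]
```

```bash
echo '[[[0, 0, 0], [-0.024, 0.032, 0.4], 0.03], [[0, 0, 0], [0, 0, 0.6], 0.03], [[0, 0, 0], [0, 0, 0.4], 0.03], [[0, 0, 0], [0, 0, 0], 0.03], [[0, 0, 0], [0, 0, 0], 0.03]]' > m.json && python3 -m pendant m.json
python3 fl.py pics/w4.png .081; python3 - <<'E'
from h import *
im=cv2.imread("pics/w4.png"); cv2.imwrite("pics/w4c.png",cv2.resize(im[140:290,220:420],(800,600),interpolation=cv2.INTER_CUBIC))
E
```

```text
time: 7.0
tcp_pos: [0.458, -0.0945, 0.0916]
orientation: [-3.109, 0.45, 0.002]
force: [0.8, -0.5, -8.3]
width: 0.046
gripper_force: 30.0
rect ((473.8896484375, -99.23953247070312), (124.0642318725586, 86.7900619506836), 73.49853515625)
[236.4348 252.4348] [463.7678 -36.3907] [6.7039 5.1202]
[404.2  251.76] [ 431.6557 -146.4573] [4.4832 7.669 ]
[320.2398 259.8304] [442.064  -89.7029] [33.6188 48.7875]
[373.2721 247.2941] [ 440.8142 -126.887 ] [38.7572 26.1158]
[267.4855 247.6014] [461.0149 -57.955 ] [39.3611 34.2033]
[385.1667 176.95  ] [ 486.3864 -145.4918] [12.9454 14.3572]
[254.9667 177.1667] [509.5547 -66.8263] [14.7382 12.8017]
[319.    148.118] [ 515.5658 -110.6899] [ 31.0628 104.8082]
tcp [ 0.458  -0.0945  0.0916] yaw -16.46874794135687
```

View pics/w4c.png

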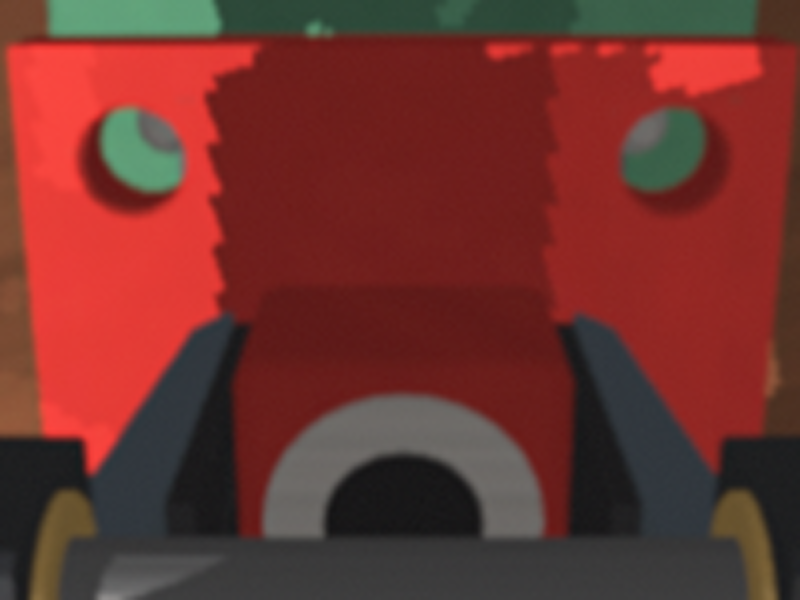

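```bash
python3 - <<'E'
from h import *
np.set_printoptions(precision=1,suppress=True)
st=bot.get_state(); Rt=R.from_rotvec(st["orientation"]).as_matrix()
for nm,z,r in(("tip",.0316,.004),("shaft",.0386,.006),("holebot",.022,.00825),("holetop",.008,.00825)):
    for s in(-1,1):
        c=np.array([.0405,s*.042,z]); P=c+r*np.array([[0,0,0],[1,0,0],[-1,0,0],[0,1,0],[0,-1,0]])
        p=proj("wrist",P@Rt.T+st["tcp_pos"],st); print(nm,s,((p-[220,140])*4).round().tolist())
E
```

```text
tip -1 [[160.0, 128.0], [159.0, 106.0], [162.0, 151.0], [183.0, 128.0], [138.0, 129.0]]
tip 1 [[641.0, 128.0], [642.0, 106.0], [640.0, 150.0], [664.0, 128.0], [618.0, 128.0]]
shaft -1 [[168.0, 121.0], [166.0, 88.0], [170.0, 153.0], [201.0, 120.0], [135.0, 121.0]]
shaft 1 [[634.0, 120.0], [635.0, 87.0], [632.0, 153.0], [667.0, 120.0], [600.0, 120.0]]
holebot -1 [[149.0, 140.0], [146.0, 91.0], [152.0, 188.0], [199.0, 140.0], [100.0, 140.0]]
holebot 1 [[652.0, 140.0], [655.0, 91.0], [649.0, 188.0], [701.0, 140.0], [603.0, 140.0]]
holetop -1 [[131.0, 159.0], [128.0, 107.0], [134.0, 210.0], [184.0, 159.0], [78.0, 160.0]]
holetop 1 [[671.0, 159.0], [674.0, 107.0], [667.0, 210.0], [723.0, 159.0], [618.0, 159.0]]
```

The view matches the prediction to within about 0.5 mm, with the studs seen through the holes at crop (160,128) and (645,128). I'll lower it slowly.

To row units: 0.006 m is 0.24, 0.004 m is 0.16.

```bash
echo '[[[0, 0, 0], [0, 0, 0.24], 0.03], [[0, 0, 0], [0, 0, 0.24], 0.03], [[0, 0, 0], [0, 0, 0.24], 0.03], [[0, 0, 0], [0, 0, 0.16], 0.03], [[0, 0, 0], [0, 0, 0], 0.03]]' > m.json && python3 -m pendant m.json
echo '[[[0, 0, 0], [0, 0, 0.16], 0.03], [[0, 0, 0], [0, 0, 0.16], 0.03], [[0, 0, 0], [0, 0, 0.12], 0.03], [[0, 0, 0], [0, 0, 0.08], 0.03], [[0, 0, 0], [0, 0, 0], 0.03]]' > m.json && python3 -m pendant m.json
echo '[[[0, 0, 0], [0, 0, 0.08], 0.03], [[0, 0, 0], [0, 0, 0.04], 0.03], [[0, 0, 0], [0, 0, 0], 0.03], [[0, 0, 0], [0, 0, 0], 0.03]]' > m.json && python3 -m pendant m.json
```

```text
time: 7.47
tcp_pos: [0.4579, -0.0944, 0.069]
orientation: [-3.109, 0.451, 0.002]
force: [0.0, -0.1, -7.7]
width: 0.0461
gripper_force: 30.0
time: 7.88
tcp_pos: [0.4582, -0.0945, 0.0565]
orientation: [-3.109, 0.451, 0.001]
force: [0.1, -0.4, -7.3]
width: 0.0459
gripper_force: 30.0
time: 8.22
tcp_pos: [0.4584, -0.0946, 0.0539]
orientation: [3.109, -0.451, 0.0]
force: [-0.4, 0.3, -8.4]
width: 0.0455
gripper_force: 30.0
```

```bash
echo '[[[0, 0, 0], [0, 0, 0.04], 0.03], [[0, 0, 0], [0, 0, 0], 0.03], [[0, 0, 0], [0, 0, 0], 0.03]]' > m.json && python3 -m pendant m.json | grep -E "tcp|force:"
echo '[[[0, 0, 0], [0, 0, 0.04], 0.03], [[0, 0, 0], [0, 0, 0], 0.03], [[0, 0, 0], [0, 0, 0], 0.03]]' > m.json && python3 -m pendant m.json| grep -E "tcp|force:"
```

```text
tcp_pos: [0.4584, -0.0946, 0.0529]
force: [-0.4, 0.7, -7.9]
gripper_force: 30.0
tcp_pos: [0.4585, -0.0946, 0.052]
force: [0.1, -0.2, -6.1]
gripper_force: 30.0
```

To row units: 0.001 m is 0.04.

```bash
echo '[[[0, 0, 0], [0, 0, 0.04], 0.03], [[0, 0, 0], [0, 0, 0], 0.03], [[0, 0, 0], [0, 0, 0], 0.03]]' > m.json && python3 -m pendant m.json| grep -E "tcp|force:"
```

```text
tcp_pos: [0.4586, -0.0947, 0.0518]
force: [-5.1, 2.5, 21.6]
gripper_force: 30.0
```

Contact at TCP z 0.052 is the expected seated height (underside at 0.030). Next I ease off, open, rise, check the seat, and locate the bolt grip and knob.

To row units: -0.0007 m is -0.028.

```bash
echo '[[[0, 0, 0], [0, 0, -0.028], 0.03], [[0, 0, 0], [0, 0, 0], 0.04], [[0, 0, 0], [0, 0, 0], 0.05], [[0, 0, 0], [0, 0, 0], 0.06], [[0, 0, 0], [0, 0, 0], 0.091]]' > m.json && python3 -m pendant m.json
echo '[[[0, 0, 0], [0, 0, 0], 0.091], [[0, 0, 0], [0, 0, 0], 0.091], [[0, 0, 0], [0, 0, 0], 0.091], [[0, 0, 0], [0, 0, -0.4], 0.091], [[0, 0, 0], [0, 0, -1.6], 0.091]]' > m.json && python3 -m pendant m.json
echo '[[[0, 0, 0], [0, 0, -1.6], 0.091], [[0, 0, 0], [0, 0, -1.6], 0.091], [[0, 0, 0], [0, 0, -1.2], 0.091], [[0, 0, 0], [0, 0, 0], 0.091], [[0, 0, 0], [0, 0, 0], 0.091]]' > m.json && python3 -m pendant m.json
python3 fl.py pics/w5.png .044; python3 - <<'E'
from h import *
np.set_printoptions(precision=4,suppress=True)
a=np.radians(-16.47); X=np.array([np.cos(a),np.sin(a),0]); Y=np.array([-X[1],X[0],0]); O=np.array([.4567,-.0941,0])
st=bot.get_state(); s=lambda P:np.c_[(P-O)@X,(P-O)@Y]*1000
print("nominal grip0",O+.138*X-.131*Y,"knob",O+.115*X+.145*Y)
im=cv2.imread("pics/w5.png"); top=bot.get_image("top")
print("top grip",s(plane("top",[[468.8,213.8]],.148)))
for nm,I,q in(("wrist",im,st),("top",top,None)):
    for c in blobs(red(I),60): 
        P=s(plane(nm,c[:,0],.148,q)); print(nm,"red",c[:,0].mean(0),P.min(0),P.max(0))
k=cv2.cvtColor(top,cv2.COLOR_BGR2GRAY)
m=((k<60)*255).astype(np.uint8); 
for c in blobs(m,40):
    P=s(plane("top",c[:,0],.154)); 
    if abs(P.mean(0)-[115,145]).max()<50: print("knob",P.min(0),P.max(0))
E
```

```text
time: 9.38
tcp_pos: [0.4586, -0.0947, 0.0516]
orientation: [3.109, -0.451, 0.001]
force: [0.8, 0.2, -0.6]
width: 0.0599
gripper_force: 0.0
time: 9.8
tcp_pos: [0.4559, -0.0939, 0.0985]
orientation: [-3.108, 0.451, 0.012]
force: [-1.2, 0.9, -1.1]
width: 0.0903
gripper_force: 0.0
time: 10.22
tcp_pos: [0.4592, -0.0949, 0.2131]
orientation: [3.108, -0.451, 0.006]
force: [0.1, 0.5, -0.9]
width: 0.0906
gripper_force: 0.0
rect ((457.4922180175781, -94.89134979248047), (120.91571044921875, 120.6935043334961), 73.45956420898438)
[354.6486 218.4324] [ 403.7155 -122.5142] [19.1512 13.9333]
[285.4865 218.4865] [427.843  -41.1278] [18.0846 16.6359]
[320.2913 192.3495] [447.3958 -91.4944] [44.9884 44.3516]
[356.7568 148.8378] [ 485.2856 -146.3898] [14.9115 14.896 ]
[283.5556 149.    ] [509.0235 -65.8424] [14.3438 16.1076]
tcp [ 0.4592 -0.0949  0.2131] yaw -16.509869341607306
nominal grip0 [ 0.5519 -0.2588  0.    ] knob [0.6081 0.0123 0.    ]
top grip [[ 136.3783 -121.5601]]
wrist red [320.4822 180.5152] [-15.9785 -42.0501] [67.4825 41.4205]
wrist red [437.1531  46.449 ] [ 118.4371 -130.8759] [148.4142 -37.9768]
wrist red [125.8036  11.3214] [136.8791 110.1092] [164.7911 169.3676]
top red [368.9333 274.6   ] [-59.7687  13.048 ] [-27.0199  68.7201]
top red [466.0222 211.6889] [ 132.0383 -133.2347] [149.516  -91.3059]
top red [321.15   137.9786] [142.4903 174.4985] [243.8124 271.3614]
top red [133.9132  30.5382] [220.7119 551.6318] [392.4959 826.5707]
knob [ 94.7496 133.2937] [125.6452 154.2469]
```

View pics/w5.png

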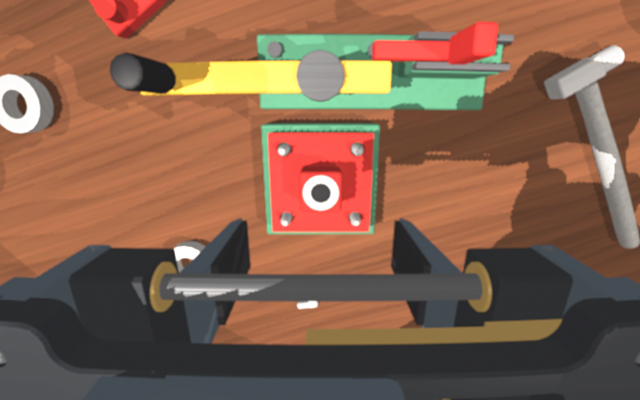

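The housing is seated flat, with all four studs through the holes at (284,150), (357,149), (355,218) and (285,218). The bolt grip top is at about (487,40), which puts it at stand (137, -122). Next: grasp the bolt grip.

To row units: 0.027 m is 1.08, 0.0244 m is 0.976.

```bash
echo '[[[0, 0, 0], [1.08, 0.976, 0], 0.091], [[0, 0, 0], [1.08, 0.976, 0], 0.091], [[0, 0, 0], [1.08, 0.976, 0], 0.091], [[0, 0, 0], [1.08, 0.976, 0], 0.091], [[0, 0, 0], [1.08, 0.976, 0], 0.091]]' > m.json && python3 -m pendant m.json
echo '[[[0, 0, 0], [0, 0, 0.4], 0.07], [[0, 0, 0], [0, 0, 1.2], 0.07], [[0, 0, 0], [0, 0, 1.2], 0.07], [[0, 0, 0], [0, 0, 0.8], 0.07], [[0, 0, 0], [0, 0, 0.4], 0.07]]' > m.json && python3 -m pendant m.json
echo '[[[0, 0, 0], [0, 0, 0], 0.07], [[0, 0, 0], [0, 0, 0], 0.07], [[0, 0, 0], [0, 0, 0], 0.07]]' > m.json && python3 -m pendant m.json
python3 - <<'E'
from h import *
np.set_printoptions(precision=4,suppress=True)
a=np.radians(-16.47); X=np.array([np.cos(a),np.sin(a),0]); Y=np.array([-X[1],X[0],0]); O=np.array([.4567,-.0941,0])
d=bot.get_state()["tcp_pos"]-O; print(d@X,d@Y,d[2])
E
```

```text
time: 10.73
tcp_pos: [0.5531, -0.2512, 0.2095]
orientation: [-3.108, 0.451, 0.005]
force: [0.1, 0.4, -0.1]
width: 0.0908
gripper_force: 0.0
time: 11.15
tcp_pos: [0.5509, -0.2487, 0.1071]
orientation: [-3.107, 0.451, 0.01]
force: [-0.6, 0.8, -0.4]
width: 0.07
gripper_force: 0.0
time: 11.4
tcp_pos: [0.5537, -0.2502, 0.1125]
orientation: [3.109, -0.451, 0.002]
force: [0.1, 1.1, 1.3]
width: 0.0704
gripper_force: 0.0
0.1372899991711385 -0.12217863229100392 0.1125222382851289
```

```bash
echo '[[[0, 0, 0], [0, 0, 0], 0.005], [[0, 0, 0], [0, 0, 0], 0.005], [[0, 0, 0], [0, 0, 0], 0.005], [[0, 0, 0], [0, 0, 0], 0.005], [[0, 0, 0], [0, 0, 0], 0.005]]' > m.json && python3 -m pendant m.json | grep width
echo '[[[0, 0, 0], [0, 0, 0], 0.005], [[0, 0, 0], [0, 0, 0], 0.005], [[0, 0, 0], [0, 0, 0], 0.005], [[0, 0, 0], [0, 0, 0], 0.005], [[0, 0, 0], [0, 0, 0], 0.005]]' > m.json && python3 -m pendant m.json
echo '[[[0, 0, 0], [0, 0, 0], 0.005], [[0, 0, 0], [0, 0.12, 0], 0.005], [[0, 0, 0], [0, 0.12, 0], 0.005], [[0, 0, 0], [0, 0.12, 0], 0.005], [[0, 0, 0], [0, 0.12, 0], 0.005]]' > m.json && python3 -m pendant m.json
echo '[[[0, 0, 0], [0, 0.12, 0], 0.005], [[0, 0, 0], [0, 0.12, 0], 0.005], [[0, 0, 0], [0, 0.12, 0], 0.005], [[0, 0, 0], [0, 0.08, 0], 0.005], [[0, 0, 0], [0, 0, 0], 0.005]]' > m.json && python3 -m pendant m.json
```

```text
width: 0.0394
time: 12.23
tcp_pos: [0.5531, -0.25, 0.1116]
orientation: [3.109, -0.451, -0.0]
force: [-0.4, -1.0, 0.8]
width: 0.0178
gripper_force: 30.0
time: 12.65
tcp_pos: [0.5497, -0.2616, 0.1116]
orientation: [-3.109, 0.451, -0.0]
force: [0.6, 3.2, 0.9]
width: 0.0178
gripper_force: 30.0
time: 13.07
tcp_pos: [0.5464, -0.2726, 0.1116]
orientation: [3.109, -0.451, 0.0]
force: [-0.9, -1.6, 0.3]
width: 0.018
gripper_force: 30.0
```

To row units: 0.002 m is 0.08, 0.001 m is 0.04.

```bash
echo '[[[0, 0, 0], [0, 0.08, 0], 0.005], [[0, 0, 0], [0, 0.08, 0], 0.005], [[0, 0, 0], [0, 0.04, 0], 0.005], [[0, 0, 0], [0, 0, 0], 0.005]]' > m.json && python3 -m pendant m.json | grep -E "tcp|force:"
echo '[[[0, 0, 0], [0, 0.04, 0], 0.005], [[0, 0, 0], [0, 0.04, 0], 0.005], [[0, 0, 0], [0, 0, 0], 0.005], [[0, 0, 0], [0, 0, 0], 0.005]]' > m.json && python3 -m pendant m.json | grep -E "tcp|force:"
```

```text
tcp_pos: [0.5451, -0.277, 0.1116]
force: [-1.2, 0.1, 1.0]
gripper_force: 30.0
tcp_pos: [0.5446, -0.2788, 0.1116]
force: [1.7, 0.8, 0.5]
gripper_force: 30.0
```

To row units: 0.001 m is 0.04.

```bash
echo '[[[0, 0, 0], [0, 0.04, 0], 0.005], [[0, 0, 0], [0, 0.04, 0], 0.005], [[0, 0, 0], [0, 0, 0], 0.005], [[0, 0, 0], [0, 0, 0], 0.005]]' > m.json && python3 -m pendant m.json | grep -E "tcp|force:"
```

```text
tcp_pos: [0.544, -0.2807, 0.1116]
force: [1.2, 1.8, 0.4]
gripper_force: 30.0
```

```bash
echo '[[[0, 0, 0], [0, 0.04, 0], 0.005], [[0, 0, 0], [0, 0.04, 0], 0.005], [[0, 0, 0], [0, 0, 0], 0.005], [[0, 0, 0], [0, 0, 0], 0.005]]' > m.json && python3 -m pendant m.json | grep -E "tcp|force:"
```

```text
tcp_pos: [0.5438, -0.2814, 0.1116]
force: [4.7, 12.4, 1.1]
gripper_force: 30.0
```

```bash
echo '[[[0, 0, 0], [0, 0.04, 0], 0.005], [[0, 0, 0], [0, 0, 0], 0.005], [[0, 0, 0], [0, 0, 0], 0.005]]' > m.json && python3 -m pendant m.json | grep -E "tcp|force:"
```

```text
tcp_pos: [0.5438, -0.2815, 0.1116]
force: [7.2, 18.0, 3.3]
gripper_force: 30.0
```

The bolt has reached its stop. I'll release, rise, and move over the knob.

The rows are not in the units I measure in: shifts go in units of 25 mm and turns go in units of 0.1 rad. I convert before sending: -0.0015 m is -0.06.

```bash
echo '[[[0, 0, 0], [0, -0.06, 0], 0.005], [[0, 0, 0], [0, 0, 0], 0.03], [[0, 0, 0], [0, 0, 0], 0.05], [[0, 0, 0], [0, 0, 0], 0.07], [[0, 0, 0], [0, 0, 0], 0.07]]' > m.json && python3 -m pendant m.json
echo '[[[0, 0, 0], [0, 0, 0], 0.07], [[0, 0, 0], [0, 0, -0.8], 0.07], [[0, 0, 0], [0, 0, -1.6], 0.07], [[0, 0, 0], [0, 0, -1.6], 0.07], [[0, 0, 0], [0, 0, 0], 0.07]]' > m.json && python3 -m pendant m.json | grep tcp
echo '[[[0, 0, 0], [-0.12, -1.5, 0], 0.07], [[0, 0, 0], [-0.12, -1.5, 0], 0.07], [[0, 0, 0], [-0.12, -1.5, 0], 0.07], [[0, 0, 0], [-0.12, -1.5, 0], 0.07], [[0, 0, 0], [-0.12, -1.5, 0], 0.07]]' > m.json && python3 -m pendant m.json | grep tcp
echo '[[[0, 0, 0], [-0.12, -1.5, 0], 0.07], [[0, 0, 0], [-0.12, -1.5, 0], 0.07], [[0, 0, 0], [-0.04, -1.5, 0], 0.07], [[0, 0, 0], [0, 0, 0], 0.07], [[0, 0, 0], [0, 0, 0], 0.07]]' > m.json && python3 -m pendant m.json
python3 - <<'E'
from h import *
import pickle
np.set_printoptions(precision=4,suppress=True)
a=np.radians(-16.47); X=np.array([np.cos(a),np.sin(a),0]); Y=np.array([-X[1],X[0],0]); O=np.array([.4567,-.0941,0])
st=bot.get_state(); d=st["tcp_pos"]-O; print(d@X,d@Y,d[2])
im=bot.get_image("wrist"); cv2.imwrite("pics/w6.png",im); top=bot.get_image("top"); cv2.imwrite("pics/t6.png",top)
s=lambda P:np.c_[(P-O)@X,(P-O)@Y]*1000
m=((cv2.cvtColor(im,cv2.COLOR_BGR2GRAY)<60)*255).astype(np.uint8)
print("pred knob top px",proj("wrist",O+.115*X+.145*Y+[0,0,.154],st))
for c in blobs(m,200):
    P=s(plane("wrist",c[:,0],.154,st)); print(c[:,0].min(0),c[:,0].max(0),P.min(0),P.max(0))
for c in blobs(red(top),60): P=s(plane("top",c[:,0],.148)); print("red",P.min(0),P.max(0))
cv2.imwrite("pics/c6.png",np.vstack([im,cv2.resize(top[150:275,300:500],(640,200))]))
E
```

```text
time: 15.07
tcp_pos: [0.5435, -0.2824, 0.1116]
orientation: [3.109, -0.452, -0.0]
force: [0.0, -0.7, -0.2]
width: 0.0418
gripper_force: 0.0
tcp_pos: [0.5464, -0.284, 0.2191]
tcp_pos: [0.5826, -0.0965, 0.2117]
time: 16.32
tcp_pos: [0.608, 0.0136, 0.2115]
orientation: [3.11, -0.447, 0.0]
force: [-0.7, -0.2, 0.8]
width: 0.0701
gripper_force: 0.0
0.1145803597408776 0.14616487512859672 0.211482773180328
pred knob top px [[321.6531 213.6204]]
[388 301] [403 324] [ 4.7103 70.0936] [30.4635 84.2071]
[426 249] [537 326] [  1.5197 -53.4484] [82.2811 46.8533]
[  0 249] [639 378] [ -65.9437 -182.2146] [ 81.9635 472.7127]
[376 222] [407 273] [59.4589 70.2369] [107.6598  98.1897]
[234 222] [265 273] [ 59.2854 193.8024] [107.5279 221.5171]
[308 184] [336 226] [104.08   133.2696] [140.0127 156.1114]
red [14.6392  1.0658] [48.9234 68.7574]
red [ 117.9402 -167.1519] [150.6502 -67.6319]
red [220.7119 551.6318] [392.4959 826.5707]
```

View pics/c6.png

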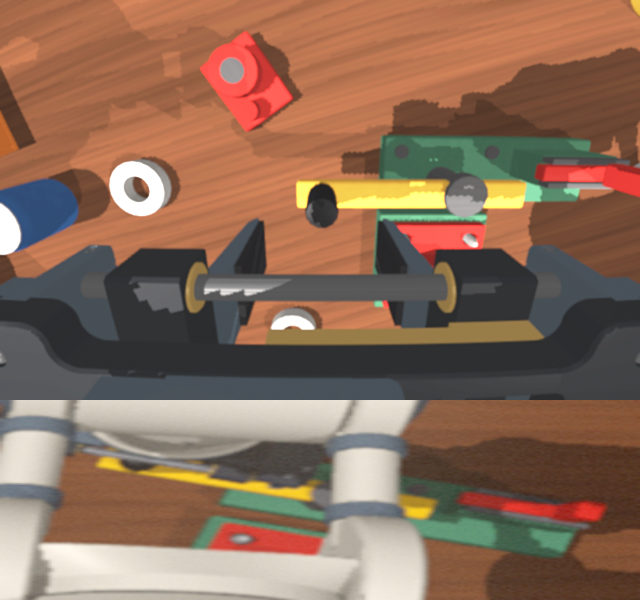

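The knob top at (321,212) matches the prediction, and the bolt is visibly drawn back. I'll descend and grip the knob.

```bash
echo '[[[0, 0, 0], [0.016, 0.04, 0.4], 0.07], [[0, 0, 0], [0, 0, 1.2], 0.07], [[0, 0, 0], [0, 0, 1.2], 0.07], [[0, 0, 0], [0, 0, 0.68], 0.07], [[0, 0, 0], [0, 0, 0.24], 0.07]]' > m.json && python3 -m pendant m.json | grep tcp
echo '[[[0, 0, 0], [0, 0, 0], 0.07], [[0, 0, 0], [0, 0, 0], 0.07], [[0, 0, 0], [0, 0, 0], 0.015], [[0, 0, 0], [0, 0, 0], 0.015], [[0, 0, 0], [0, 0, 0], 0.015]]' > m.json && python3 -m pendant m.json |grep tcp
echo '[[[0, 0, 0], [0, 0, 0], 0.015], [[0, 0, 0], [0, 0, 0], 0.015], [[0, 0, 0], [0, 0, 0], 0.015], [[0, 0, 0], [0, 0, 0], 0.015], [[0, 0, 0], [0, 0, 0], 0.015]]' > m.json && python3 -m pendant m.json
```

```text
tcp_pos: [0.6059, 0.0095, 0.1152]
tcp_pos: [0.6085, 0.0107, 0.1196]
time: 17.67
tcp_pos: [0.6085, 0.0124, 0.1188]
orientation: [-3.106, 0.451, -0.001]
force: [4.2, 14.5, 0.1]
width: 0.0273
gripper_force: 30.0
```

To row units: -0.0087 m is -0.348, -0.0017 m is -0.068, -0.06 rad is -0.6.

```bash
echo '[[[0, 0, 0], [0, -0.068, 0], 0.015], [[0, 0, -0.3], [-0.172, 0.004, 0], 0.015], [[0, 0, -0.6], [-0.348, 0.0104, 0], 0.015], [[0, 0, -0.6], [-0.348, 0.0104, 0], 0.015], [[0, 0, 0], [0, 0, 0], 0.015]]' > m.json && python3 -m pendant m.json
```

```text
time: 18.08
tcp_pos: [0.5862, 0.0174, 0.1188]
orientation: [-3.134, 0.212, 0.001]
force: [1.2, 3.2, -1.7]
width: 0.0276
gripper_force: 30.0
```

```bash
echo '[[[0, 0, -0.6], [-0.348, 0.0104, 0], 0.015], [[0, 0, -0.6], [-0.348, 0.0104, 0], 0.015], [[0, 0, -0.6], [-0.348, 0.0104, 0], 0.015], [[0, 0, -0.6], [-0.348, 0.0104, 0], 0.015], [[0, 0, -0.6], [-0.348, 0.0104, 0], 0.015]]' > m.json && python3 -m pendant m.json
echo '[[[0, 0, -0.6], [-0.348, 0.0104, 0], 0.015], [[0, 0, -0.6], [-0.348, 0.0104, 0], 0.015], [[0, 0, -0.6], [-0.348, 0.0104, 0], 0.015], [[0, 0, -0.6], [-0.348, 0.0104, 0], 0.015], [[0, 0, -0.6], [-0.348, 0.0104, 0], 0.015]]' > m.json && python3 -m pendant m.json
python3 - <<'E'
from h import *
a=np.radians(-16.47); X=np.array([np.cos(a),np.sin(a),0]); Y=np.array([-X[1],X[0],0]); P=np.array([.4567,-.0941,0])+.115*X
st=bot.get_state(); d=st["tcp_pos"]-P; Rt=R.from_rotvec(st["orientation"]).as_matrix()
print("r",np.hypot(d[0],d[1]),"ang",np.arctan2(-d@X,d@Y),"yaw turned",np.arctan2(Rt[1,0],Rt[0,0])-a)
E
```

```text
time: 18.5
tcp_pos: [0.544, 0.0171, 0.1188]
orientation: [-3.13, -0.255, -0.001]
force: [1.1, 5.8, 1.4]
width: 0.0273
gripper_force: 30.0
time: 18.92
tcp_pos: [0.5022, 0.0039, 0.1187]
orientation: [-3.057, -0.72, 0.0]
force: [-0.6, 9.0, 4.7]
width: 0.0277
gripper_force: 30.0
r 0.1457737536904449 ang 0.7481315790912639 yaw turned 0.7499079977843776
```

To row units: -0.0087 m is -0.348, 0.00026 m is 0.0104, -0.06 rad is -0.6.

```bash
echo '[[[0, 0, -0.6], [-0.348, 0.0104, 0], 0.015], [[0, 0, -0.6], [-0.348, 0.0104, 0], 0.015], [[0, 0, -0.6], [-0.348, 0.0104, 0], 0.015], [[0, 0, -0.6], [-0.348, 0.0104, 0], 0.015], [[0, 0, -0.6], [-0.348, 0.0104, 0], 0.015]]' > m.json && python3 -m pendant m.json | grep force:
echo '[[[0, 0, -0.6], [-0.348, 0.0104, 0], 0.015], [[0, 0, -0.6], [-0.348, 0.0104, 0], 0.015], [[0, 0, -0.6], [-0.348, 0.0104, 0], 0.015], [[0, 0, -0.6], [-0.348, 0.0104, 0], 0.015], [[0, 0, -0.6], [-0.348, 0.0104, 0], 0.015]]' > m.json && python3 -m pendant m.json | grep force:
cat > ang.py <<'E'
from h import *
a=np.radians(-16.47); X=np.array([np.cos(a),np.sin(a),0]); Y=np.array([-X[1],X[0],0]); P=np.array([.4567,-.0941,0])+.115*X
st=bot.get_state(); d=st["tcp_pos"]-P; Rt=R.from_rotvec(st["orientation"]).as_matrix()
print("r",np.hypot(d[0],d[1]),"ang",np.arctan2(-d@X,d@Y),"yaw turned",np.arctan2(Rt[1,0],Rt[0,0])-a,"F",st["force"])
E
python3 ang.py
echo '[[[0, 0, -0.6], [-0.348, 0.0104, 0], 0.015], [[0, 0, -0.6], [-0.348, 0.0104, 0], 0.015], [[0, 0, -0.3], [-0.172, 0.004, 0], 0.015], [[0, 0, 0], [0, 0, 0], 0.015]]' > m.json && python3 -m pendant m.json | grep force:
python3 ang.py
```

```text
force: [-3.4, 7.7, 5.8]
gripper_force: 30.0
force: [-5.2, 6.7, 7.4]
gripper_force: 30.0
r 0.14586219545334264 ang 1.3505194859589034 yaw turned 1.3502357075291846 F [-5.18565701  6.68802064  7.42870886]
force: [-6.8, 4.7, 10.3]
gripper_force: 30.0
r 0.14584633133896283 ang 1.5032668849392634 yaw turned 1.4989915055092702 F [-6.76238033  4.71938613 10.32949821]
```

To row units: -0.0029 m is -0.116, -0.02 rad is -0.2.

```bash
echo '[[[0, 0, -0.2], [-0.116, 0, 0], 0.015], [[0, 0, -0.2], [-0.116, 0, 0], 0.015], [[0, 0, -0.2], [-0.116, 0, 0], 0.015], [[0, 0, 0], [0, 0, 0], 0.015], [[0, 0, 0], [0, 0, 0], 0.015]]' > m.json && python3 -m pendant m.json | grep force:
python3 ang.py
```

```text
force: [-6.4, 3.8, 10.2]
gripper_force: 30.0
r 0.14580722669968257 ang 1.55917267254355 yaw turned 1.557331969607299 F [-6.40500364  3.83488604 10.17188498]
```

```bash
echo '[[[0, 0, -0.1], [-0.06, 0, 0], 0.015], [[0, 0, 0], [0, 0, 0], 0.015], [[0, 0, 0], [0, 0, 0], 0.015]]' > m.json && python3 -m pendant m.json | grep force:
python3 ang.py
```

```text
force: [-1.9, 18.4, 9.2]
gripper_force: 30.0
r 0.14582566890168985 ang 1.5615537544725753 yaw turned 1.5664404509812218 F [-1.86188672 18.3656809   9.21698538]
```

```bash
echo '[[[0, 0, 0], [-0.04, 0, 0], 0.015], [[0, 0, 0], [0, 0, 0], 0.015], [[0, 0, 0], [0, 0, 0], 0.015]]' > m.json && python3 -m pendant m.json | grep force:
python3 ang.py
echo '[[[0, 0, 0], [0.04, 0, 0], 0.015], [[0, 0, 0], [0, 0, 0], 0.03], [[0, 0, 0], [0, 0, 0], 0.05], [[0, 0, 0], [0, 0, 0], 0.07], [[0, 0, 0], [0, 0, 0], 0.07]]' > m.json && python3 -m pendant m.json | grep -E "force:|width"
echo '[[[0, 0, 0], [0, 0, 0], 0.07], [[0, 0, 0], [0, 0, -0.6], 0.07], [[0, 0, 0], [0, 0, -1.4], 0.07], [[0, 0, 0], [0, 0, -1.4], 0.07], [[0, 0, 0], [0, 0, -1.4], 0.07]]' > m.json && python3 -m pendant m.json | grep -E "tcp|force:"
echo '[[[0, 0, 0], [0, -1.2, -0.8], 0.07], [[0, 0, 0], [0, -1.2, -0.8], 0.07], [[0, 0, 0], [0, 0, 0], 0.07], [[0, 0, 0], [0, 0, 0], 0.07]]' > m.json && python3 -m pendant m.json
python3 - <<'E'
from h import *
im=np.vstack([bot.get_image("wrist")[:260],cv2.resize(bot.get_image("scene")[130:270,150:470],(640,280))]); cv2.imwrite("pics/f.png",im)
E
```

```text
force: [1.5, 28.1, 9.1]
gripper_force: 30.0
r 0.1458184999084775 ang 1.5628875964586337 yaw turned 1.5659043325095374 F [ 1.51861616 28.06958505  9.05697321]
force: [-0.8, -0.1, -0.9]
width: 0.0472
gripper_force: 0.0
tcp_pos: [0.4275, -0.0853, 0.2401]
force: [0.5, 0.2, 0.2]
gripper_force: 0.0
time: 22.17
tcp_pos: [0.3701, -0.0682, 0.2797]
orientation: [2.517, 1.876, 0.002]
force: [-0.1, -0.6, 0.5]
width: 0.07
gripper_force: 0.0
```

View pics/f.png

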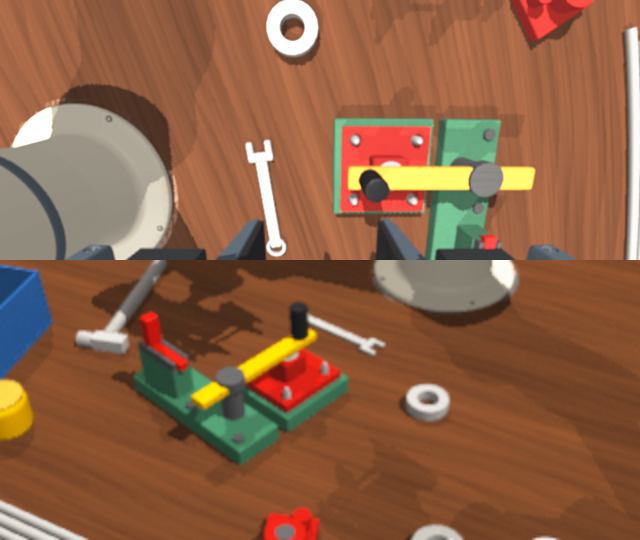

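The final view shows the arm at its stop over the seated housing (knob at 375,185), the bolt drawn back, and nothing touched by the robot. I'm handing it in.

```bash
python3 -c "
from station import bot
print(bot.hand_in())"
```

```text
the job is handed in; nothing more can be done
None
```

The job is done and handed in at about 22 s: the housing lies flat on the studs, the lock bolt is drawn back to its stop, and the keeper arm is at its stop over the housing, with the rings, can and casting not touched.

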